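# Hold the hidden bolt behind the amplifier bracket while its nut is run tight

### The job

The nut runner on the front of the amplifier chassis is turning its nut, but the bolt just spins round with it. Lift the aluminium cover strip off the gap behind the bracket and lay it flat and wholly on the cork mat, then reach down into the gap, grasp the spinning hexagon bolt head (the one in line with the nut runner) and hold it from turning while the nut runs tight. Finish while still gripping the bolt head, with the nut tight and the bolt standing still, and leave the other things on the bench where they are.

Things in the scene. Friction and masses are not known exactly. Their poses are not given: they have to be found in the camera images.
- chassis: Fixed amplifier chassis, base plate 205 x 200 x 6 mm. Origin on the bench under the middle of the gap; +x points from nut runner to heat sink, +y along the bracket, z up. Upright steel bracket at x -29 to -25 mm (flange at its top out to x -47) and finned dark heat sink at x +25 to +57 mm, both 200 mm long in y.
- gap_mid (a point): Middle of the mouth of the gap between bracket and heat sink: at (0, 0, 105) mm in the chassis frame, level with the tops of both. The gap is 50 mm wide (chassis x) and open at its top and both ends.
- runner (a point): Nut runner in front of the bracket: black cylinder 48 mm thick lying along the chassis x, in line with the bolt to hold, from x -62 to -130 mm, top 89 mm above the bench. This point is its middle, (-96, 30, 65) mm in the chassis frame.
- other_bolt (a point): Centre of the other, finished bolt head in the same gap, of the same shape but rigid: not the one to hold. At (-6, -55, 65) mm in the chassis frame, 85 mm from the turning one.
- cover: Loose aluminium cover strip lying across the gap (underside 105 mm up at the start), hiding the turning bolt head from above: plate 84 (its x) x 120 (its y) x 4 mm, about 160 g. Origin at the centre of its underside, z up. Over its centre a grip bar, 56 mm long in x, 12 mm thick in y, spans 14 to 36 mm above the underside on two posts: pinch it across y from above.
- mat: Fixed square cork mat 200 x 200 x 5 mm, left or right of the chassis (a white parts tray lies on the other side); origin at the centre of its underside. The cover belongs flat on it, wholly on the mat.
- bolt_head: Steel hex bolt head to hold: 19 mm across flats, 22 across corners, 14 thick. Origin at its centre, (-6, 30, 65) mm in the chassis frame; x along the bolt axis = chassis x, y normal to two flats. 12 mm clear of the bracket (16 mm bush between), 24 of the heat sink, 48 of the base. Pinch it from above, fingers apart along chassis y. The flats align to the closing pads. 20 to 40 N of grip holds it.
- bolt (a joint): How far the nut is run up on the bolt: 0 loose, 1.0 rad tight (a hard stop). Grows at about 0.24 rad/s and only while the head is held, so 4 to 5 s of steady holding. The torque on the head is at most 0.1 N m.
- nut (a joint): Angle (rad) of nut and nut runner; grows at 0.35 rad/s while the bolt spins along, 0.24 rad/s while it is held, and stops once the nut is tight and the bolt held. The runner pushes to the end: let go, and nut and bolt turn on together.
- mug: Bystander, leave alone: white mug 82 mm wide, 95 mm tall, behind the chassis to the right; origin under its centre.
- tip_pot: Bystander, leave alone: black pot 68 mm wide, 45 mm tall, behind the chassis to the left; origin under its centre.
- screwdriver: Bystander, leave alone: screwdriver lying behind the heat sink, about along y; its length along its x.
- wire_spool: Bystander, leave alone: grey spool 64 mm wide, 45 mm tall, at the far left; origin under its centre.
- flux_jar: Bystander, leave alone: small clear jar 48 mm wide, 50 mm tall, behind the chassis to the right; origin under its centre.
Mind the look-alikes: they are no part of the job. There is more than one size of the cover; the one meant has the size given above.

How it is judged:
On the way, in this order (a step that is already met when the one before it is completed fails the run):
1. the cover strip lies flat on the cork mat, let go (horizontal distance between cover and mat below 0.07 m and height (world z) of cover below 0.01 m and angle between cover's own z axis and vertical below 0.1 rad and contact force between the fingers and cover below 0.1 N and linear speed of cover below 0.03 m/s), for 0.2 s.
2. the bolt head is gripped and stands still while the nut runs up (contact force between the fingers and bolt_head above 3 N and angular speed of bolt_head below 0.1 rad/s and value of joint bolt above 0.15 rad), for 0.3 s.
At the end, for the whole second after the job is handed in: The cover lies flat, at rest and let go on the mat (origin within 70 mm of its centre, underside below 10 mm); the nut is tight (bolt joint above 0.95 rad); the fingers still grip the bolt head with over 3 N, and bolt and nut stand still (under 0.1 and 0.05 rad/s) (all of step 1 and contact force between the fingers and bolt_head above 3 N and angular speed of bolt_head below 0.1 rad/s and value of joint bolt above 0.95 rad and velocity of joint nut below 0.05 rad/s); the arm keeps its last pose, push and grip.
It fails at once if another thing on the bench is disturbed (moved more than 30 mm) (distance of any of mug, tip_pot, screwdriver, wire_spool, flux_jar from where it was at the start of the episode above 0.03 m).
It also fails if it takes over 61 s, if anything falls off the work surface, if the arm or the gripper's body presses on something with over 40 N, if the wrist force passes 120 N, or if a joint passes its speed limit or range.

### The arm

A 6-joint arm with a two-finger parallel gripper is mounted at the origin on the work surface. World frame = base frame: x ahead of the robot, y to its left, z up, the work surface at z = 0. Lengths are in m, angles in rad, forces in N, time in s.
With the tool pointing down it reaches from about 0.375 to 0.975 m from the base axis. Payload 3.8 kg.
Tool frame: the origin (TCP) lies midway between the tips of the shut fingers; the grasp point (between the pads) lies 19 mm behind it; z points along the fingers, y is the line along which they close (so a half turn about z gives the same grasp; the last joint's range is limited). The gripper opens to 85 mm and grips with 20 to 120 N. Pads are 22 mm wide; open, the fingers measure 114 mm over their backs; the gripper's body (76 mm by 85 mm) begins 54 mm behind the grasp point. The pads swing forward as they close: fully open they stand 13 mm farther back than shut.
Start: joints at [1.2, 0.264, 1.604, -0, 1.274, -0.037], TCP at [0.221, 0.638, 0.205] pointing down, gripper open.
Joint ranges: [-2.63, 2.63], [-0.94, 2.18], [0.31, 2.57], [-1.31, 4.45], [0, 2.66], [-2.55, 2.55]. Speed limits (rad/s): [2.57, 2.57, 3.14, 3.14, 3.14, 3.14].

### API

Orientations are given as a rotation vector (axis times angle).
In Python, from workcell import bot, read_camera, camera_info, ticket gives the robot as it stands.
- The arm moves only by the tool servo_tool, never from a script. Its argument "targets" is a list of rows, each an object of numbers: "hand": the closure, from -1 (fully open) to 1 (shut); "x", "y", "z": the shift along the tool's x, y, z as a fraction of full scale; "roll": the turn about the tool's z as a fraction of full scale. In form: [{"hand": .., "x": .., "y": .., "z": .., "roll": ..}, ...]. A call has 1 to 10 rows; each row is the pose to reach, as a shift and turn from the pose commanded when the call began, along the tool's axes at that moment, turning the shorter way round; what a row does not reach only later rows make up. Full scale, the value 1, is 50 cm for a shift and 180 degrees for a turn. A row lasts 1/12 s, in which the tool goes at most 41.7 mm and 7.16 degrees, less where a joint would pass 70% of its speed; a pose out of reach is approached as far as the arm can. A call with a number of a shift or a turn outside -1 to 1 is refused whole. A call with a gripper value outside its range is refused whole. The fingers move at their own pace and stop on an object; "grip_force" is the grip in N (left out, the last holds). Time passes only in rows, so rows that repeat a pose let the fingers close. It gives the time, the measured TCP pose, the force, the opening and the grip force at its end, in the units of the state.
- bot.read_state(): the state, without advancing time (a new reading comes with each control period).
- read_camera(name): name is "side" or "top" or "wrist"; returns the picture (400x640x3 uint8, red, green, blue); there is no depth.
- camera_info(name): a dict with "fx", "fy", "cx", "cy" (pixels), "k1" (the pictures are not rectified: a ray, as slopes to the right and down, at radius r is drawn at 1 + k1 r^2 times it, then the intrinsics apply), "eye" and "orientation" of the camera in the world; the wrist camera has in their place "T_tool_cam" (4x4, takes a point from camera to tool coordinates, whose origin is the TCP and whose axes are the flange's). Camera axes: x right, y down, z forward; pixel columns grow to the right and rows downward; lengths in m; the calibration is good to about 2 mm. A picture is of the moment at which its call begins: read the wrist's pose just before it. camera_info takes no time and is no camera call.
- ticket.finish_job(): hands the job in; it is judged then, once.
The state is a dict: "time": time; "q": joint angles; "joint_vel": joint speeds; "joint_torque": joint torques, N m; "tool_pos": TCP position; "tcp_rot": TCP orientation; "wrist_force": force on the tool from outside, world axes, zero at the start; "torque": the same for the moment, N m; "width": opening from 0.0 (shut) to 1.0 (fully open); "grip_force": force on a finger pad.
Only numpy, scipy, OpenCV 4.12 (cv2) and the standard library are available. Lean on these libraries where they do the work, as an engineer would, in place of code of your own. Each camera call takes 0.05 s, during which the arm holds its last target. There are 200 camera calls.

## Working session

There is one attempt and no reset: what is moved stays moved. The work goes in short steps, Python scripts to look and compute and a tool call to move; the robot and the scene stay as the last step left them, time stands still between calls to the robot, and variables do not carry over. Pictures are saved under pics/ and viewed, at most 12 in all, crops included, and the job is handed in when it is done.

Besides the shell and the picture viewer there is one more tool, called after ">>>" as a command line: name --argument value ..., lists and objects as JSON in quotes. servo_tool: Moves the arm, as the interface text tells. Its arguments: {"type":"object","properties":{"targets":{"type":"array"},"grip_force":{"type":"number"}},"required":["targets"]}

```bash
mkdir -p pics
python3 - <<'E'
from workcell import bot, read_camera, camera_info
import cv2
print(bot.read_state())
for n in("top","side","wrist"):
    print(n,camera_info(n))
for n in("top","side"):
    cv2.imwrite(f"pics/{n}0.png",read_camera(n)[:,:,::-1])
E
```

```text
{'time': 0.0, 'q': array([ 1.20014444e+00,  2.64801297e-01,  1.60541224e+00, -3.33255969e-06,
        1.27368317e+00, -3.69172168e-02]), 'joint_vel': array([ 0.00138765, -0.00010856,  0.00036225,  0.00064413, -0.00032883,
       -0.00037172]), 'joint_torque': array([ 4.47695429e-04, -5.15125501e+01, -3.67317367e+01, -3.32415209e-05,
        1.29779390e-02,  3.18050081e-05]), 'tool_pos': array([0.2208341 , 0.63700069, 0.203809  ]), 'tcp_rot': array([-0.52172096, -3.09749723,  0.00354481]), 'wrist_force': array([-0.72748546, -1.02639224, -0.30668429]), 'torque': array([ 0.04467997, -0.00062996, -0.00419762]), 'grip_force': 0.0, 'width': 0.9959302321856283}
top {'fx': 403.1146689655987, 'fy': 403.1146689655987, 'cx': 327.2029077595233, 'cy': 200.88623183832922, 'k1': -0.0781646495753438, 'eye': array([ 0.34215308, -0.00208324,  1.1375778 ]), 'orientation': array([-2.13775773,  2.13719857, -0.18076888])}
side {'fx': 503.73563594226505, 'fy': 503.73563594226505, 'cx': 321.7446832665787, 'cy': 197.29599362708055, 'k1': 0.05046472050539354, 'eye': array([-0.23201869, -0.86140376,  0.96245576]), 'orientation': array([-2.10176815,  0.79164447, -0.36297658])}
wrist {'fx': 340.153407983808, 'fy': 340.153407983808, 'cx': 326.06551727330293, 'cy': 203.26946609374403, 'k1': -0.021860777106695817, 'T_tool_cam': array([[ 1.80750483e-03, -9.52678291e-01, -3.03975009e-01,
         7.76905915e-02],
       [ 9.99998362e-01,  1.69210189e-03,  6.43056587e-04,
         5.54456282e-04],
       [-9.82693635e-05, -3.03975673e-01,  9.52679789e-01,
        -1.69722183e-01],
       [ 0.00000000e+00,  0.00000000e+00,  0.00000000e+00,
         1.00000000e+00]])}
```

View pics/top0.png

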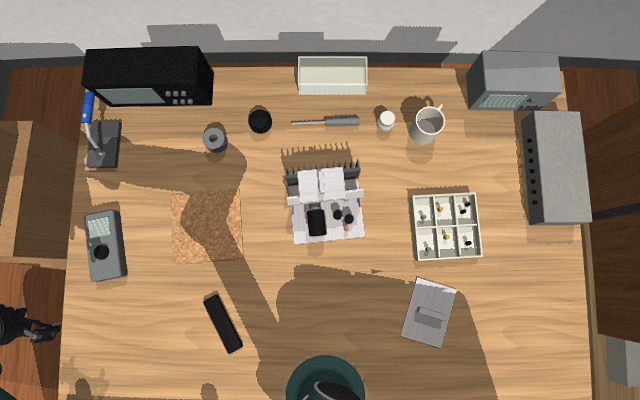

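View pics/side0.png

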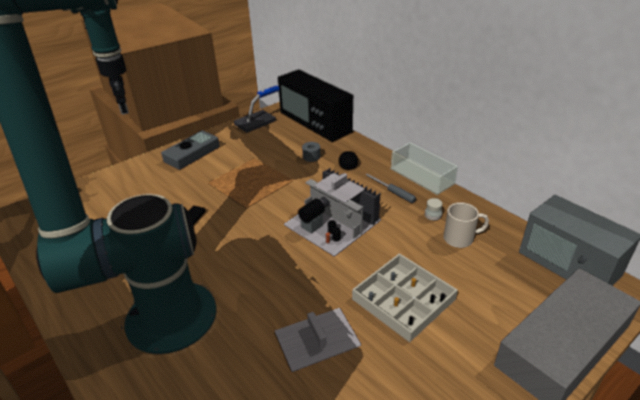

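The top view shows the chassis at (325,205), the cork mat at left (207,226) and the tray at right (447,226). There are two cover-like plates: one on the chassis gap at about (322,183), and a bigger loose one on the bench at (430,312). The one across the gap fits the description. I'll confirm it in an enlarged crop.

```bash
cat > h.py <<'E'
import numpy as np, cv2
from scipy.spatial.transform import Rotation as R
from workcell import bot, read_camera, camera_info
def cam(n, st=None):
    c=camera_info(n); K=np.array([[c['fx'],0,c['cx']],[0,c['fy'],c['cy']],[0,0,1]]); d=np.array([c['k1'],0,0,0,0])
    if n=="wrist":
        T=np.eye(4); T[:3,:3]=R.from_rotvec(st['tcp_rot']).as_matrix(); T[:3,3]=st['tool_pos']
        T=T@c['T_tool_cam']; return K,d,T[:3,:3],T[:3,3]
    return K,d,R.from_rotvec(c['orientation']).as_matrix(),c['eye']
def px2w(C,uv,z):
    K,d,Rc,e=C; p=cv2.undistortPoints(np.array(uv,float).reshape(-1,1,2),K,d)[:,0]
    r=np.c_[p,np.ones(len(p))]@Rc.T
    return e+r*((z-e[2])/r[:,2])[:,None]
def w2px(C,P):
    K,d,Rc,e=C; return cv2.projectPoints(np.asarray(P,float).reshape(-1,1,3),cv2.Rodrigues(Rc.T)[0],-Rc.T@e,K,d)[0][:,0]
E
python3 - <<'E'
from h import *
i=cv2.imread("pics/top0.png")
a=cv2.resize(i[135:255,265:385],None,fx=5,fy=5,interpolation=cv2.INTER_CUBIC); cv2.imwrite("pics/c0.png",a)
C=cam("top")
m=[(172,192),(242,188),(243,260),(172,263)]
hsv=cv2.cvtColor(i,cv2.COLOR_BGR2HSV)
print("mat",px2w(C,m,0.005),px2w(C,m,0.005).mean(0))
E
```

```text
mat [[0.5559905  0.44143169 0.005     ]
 [0.56760133 0.23777755 0.005     ]
 [0.36279911 0.22826288 0.005     ]
 [0.35302431 0.42935706 0.005     ]] [0.45985381 0.3342073  0.005     ]
```

View pics/c0.png

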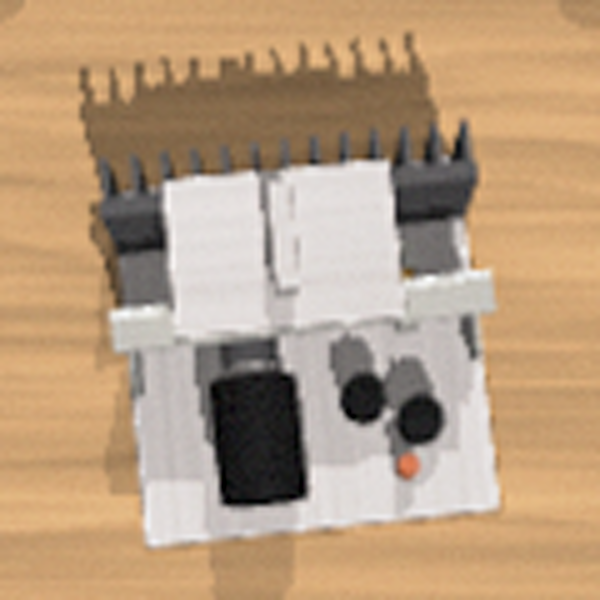

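The crop confirms one plate across the gap, with corners at crop (165,182), (390,160), (405,320) and (178,335), and a grip bar near (285,230). The flange's front edge runs from (113,350) to (496,310). The runner is black, at left (260,437).

Run:
```python
from h import *
from scipy.optimize import least_squares
C=cam("top"); f=lambda l:[(265+(x+.5)/5-.5,135+(y+.5)/5-.5) for x,y in l]
cov=px2w(C,f([(165,182),(390,160),(405,320),(178,335)]),.109)
print("cover",cov.round(4),cov.mean(0),[np.linalg.norm(cov[i]-cov[i-1]).round(4) for i in range(4)])
v=(cov[0]+cov[3]-cov[1]-cov[2]); print("cover yaw deg",np.degrees(np.arctan2(-v[0],v[1])))
b=px2w(C,f([(148,545),(498,510)]),.006); 
fl=px2w(C,f([(113,350),(496,310)]),.105)
print(b,fl)
for p in(b,fl):
    d=p[0]-p[1]; print(np.linalg.norm(d),np.degrees(np.arctan2(-d[0],d[1])))
obs=np.array(f([(113,350),(496,310),(148,545),(498,510)]))
def proj(p):
    c,s=np.cos(p[2]),np.sin(p[2])
    P=np.array([[-.047,.1,.105],[-.047,-.1,.105],[p[3],.1,.006],[p[3],-.1,.006]])
    return w2px(C,P@np.array([[c,-s,0],[s,c,0],[0,0,1]]).T+[p[0],p[1],0])
r=least_squares(lambda p:(proj(p)-obs).ravel(),[.5,0,0,-.13]); p=r.x;print(p,np.degrees(p[2]),r.fun)
c,s=np.cos(p[2]),np.sin(p[2])
for n,q in dict(bolt=(-.006,.03),run=(-.096,.03),gap=(0,0)).items(): print(n,p[0]+c*q[0]-s*q[1],p[1]+s*q[0]+c*q[1])
# bar ends/top z=.141
print("bar",px2w(C,f([(268,182),(290,180),(275,292),(298,288)]),.141), px2w(C,f([(280,182),(287,290)]),.141).mean(0))
s=bot.read_state(); M=R.from_rotvec(s['tcp_rot']).as_matrix(); print(M.round(3))
```

```text
cover [[ 0.5923  0.0712  0.109 ]
 [ 0.6043 -0.0468  0.109 ]
 [ 0.519  -0.0541  0.109 ]
 [ 0.5111  0.0634  0.109 ]] [0.55666007 0.00841826 0.109     ] [np.float64(0.0816), np.float64(0.1186), np.float64(0.0856), np.float64(0.1177)]
cover yaw deg 4.8305241297773325
[[ 0.40881979  0.08555419  0.006     ]
 [ 0.42845388 -0.11075435  0.006     ]] [[ 0.50381215  0.09732737  0.105     ]
 [ 0.52501159 -0.10172169  0.105     ]]
0.19728796117337966 5.711527673449442
0.20017479081594905 6.07928890384033
[ 0.56117504  0.00250251  0.10412156 -0.14331873] 5.965726097361931 [ 0.09816793 -0.08528758  0.04675404  0.07138322 -0.54195374  0.2070458
  0.387081   -0.20396898]
bolt 0.5520895256846714 0.03171644052415974
run 0.46257694358382523 0.022362422903946078
gap 0.5611750370314658 0.002502514331891919
bar [[0.58454535 0.01657264 0.141     ]
 [0.58559671 0.00540632 0.141     ]
 [0.52774806 0.01284063 0.141     ]
 [0.52980205 0.00127782 0.141     ]] [0.55666231 0.00864481 0.141     ]
[[-0.945  0.328 -0.001]
 [ 0.328  0.945 -0.002]
 [ 0.    -0.002 -1.   ]]
```

```bash
cat >> h.py <<'E'
def go(x,y,z,yaw,st=None):
    """yaw deg of tool y axis; prints fractions from the present pose"""
    s=st or bot.read_state(); M=R.from_rotvec(s['tcp_rot']).as_matrix(); p=s['tool_pos']
    d=M.T@(np.array([x,y,z])-p)/.5
    cy=np.degrees(np.arctan2(-M[0,1],M[1,1])); r=(yaw-cy+90)%180-90
    print("t",round(s['time'],2),"pos",p.round(4),"yaw",cy.round(2),"F",s['wrist_force'].round(1),"w",round(s['width'],3),"g",round(s['grip_force'],1),"-> xyz",d.round(4),"roll",round(-r/180,4),"dist",np.linalg.norm(d*.5).round(3))
E
python3 -c "
from h import *
go(.5566,.0085,.24,5)"
```

```text
t 0.1 pos [0.2209 0.6371 0.204 ] yaw -19.12 F [ 0.7 -0.1 -0.3] w 0.999 g 0.0 -> xyz [-1.0462 -0.968  -0.0702] roll -0.134 dist 0.714
```

>>> servo_tool --targets '[{"hand": -1,"x": -0.5,"y": -0.46,"z": -0.07,"roll": -0.134},{"hand": -1,"x": -0.5,"y": -0.46,"z": -0.07,"roll": -0.134},{"hand": -1,"x": -0.5,"y": -0.46,"z": -0.07,"roll": -0.134},{"hand": -1,"x": -0.5,"y": -0.46,"z": -0.07,"roll": -0.134},{"hand": -1,"x": -0.5,"y": -0.46,"z": -0.07,"roll": -0.134},{"hand": -1,"x": -0.5,"y": -0.46,"z": -0.07,"roll": -0.134},{"hand": -1,"x": -0.5,"y": -0.46,"z": -0.07,"roll": -0.134},{"hand": -1,"x": -0.5,"y": -0.46,"z": -0.07,"roll": -0.134},{"hand": -1,"x": -0.5,"y": -0.46,"z": -0.07,"roll": -0.134},{"hand": -1,"x": -0.5,"y": -0.46,"z": -0.07,"roll": -0.134}]' --grip_force 40

```text
time: 0.93
tool_pos: [0.3832, 0.3363, 0.2404]
tcp_rot: [-0.13, 3.138, -0.0]
wrist_force: [-0.4, 0.8, 0.4]
width: 1.003
grip_force: 0.0
```

```bash
python3 -c "
from h import *
go(.5566,.0085,.24,5)"
```

```text
t 0.93 pos [0.3832 0.3363 0.2404] yaw 4.74 F [-0.4  0.8  0.4] w 1.003 g 0.0 -> xyz [-0.2915 -0.6821  0.0011] roll -0.0015 dist 0.371
```

>>> servo_tool --targets '[{"hand": -1,"x": -0.29,"y": -0.682,"z": 0,"roll": -0.0015},{"hand": -1,"x": -0.29,"y": -0.682,"z": 0,"roll": -0.0015},{"hand": -1,"x": -0.29,"y": -0.682,"z": 0,"roll": -0.0015},{"hand": -1,"x": -0.29,"y": -0.682,"z": 0,"roll": -0.0015},{"hand": -1,"x": -0.29,"y": -0.682,"z": 0,"roll": -0.0015},{"hand": -1,"x": -0.29,"y": -0.682,"z": 0,"roll": -0.0015},{"hand": -1,"x": -0.29,"y": -0.682,"z": 0,"roll": -0.0015},{"hand": -1,"x": -0.29,"y": -0.682,"z": 0,"roll": -0.0015},{"hand": -1,"x": -0.29,"y": -0.682,"z": 0,"roll": -0.0015},{"hand": -1,"x": -0.29,"y": -0.682,"z": 0,"roll": -0.0015}]'

```text
time: 1.77
tool_pos: [0.5588, 0.0076, 0.2393]
tcp_rot: [-0.139, 3.138, -0.003]
wrist_force: [0.5, -0.1, 0.2]
width: 0.998
grip_force: 0.0
```

```bash
python3 -c "
from h import *
go(.5566,.0085,.115,5)
s=bot.read_state(); C=cam('wrist',s); i=np.ascontiguousarray(read_camera('wrist')[:,:,::-1])
cv2.imwrite('pics/w1.png',i)
c,sn=np.cos(np.radians(5)),np.sin(np.radians(5))
for x,y in[(-.028,-.006),(.028,-.006),(-.028,.006),(.028,.006)]: print(w2px(C,[.5566+c*x-sn*y,.0085+sn*x+c*y,.141]))
"
```

```text
t 1.77 pos [0.5588 0.0076 0.2393] yaw 5.06 F [ 0.5 -0.1  0.2] w 0.998 g 0.0 -> xyz [0.0044 0.0028 0.2486] roll 0.0003 dist 0.124
[[319.52083143 157.32350231]]
[[319.72205076 223.30892083]]
[[334.64888374 157.37110152]]
[[333.95532134 223.35629209]]
```

View pics/w1.png

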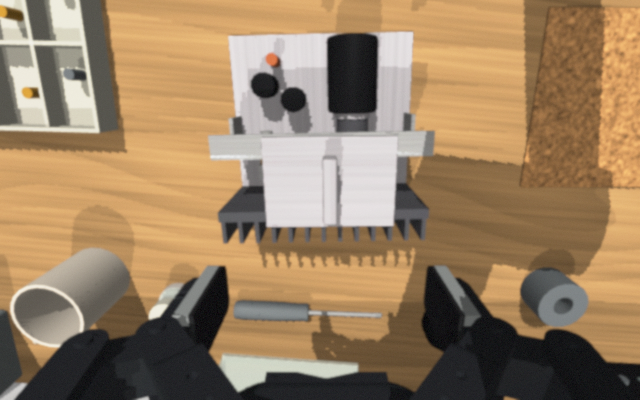

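The wrist view shows the bar at columns 323–336 and rows 157–223. That's about 2 mm left of the estimate in world y, with matching yaw. The mat is at upper right. I'll descend with that correction.

>>> servo_tool --targets '[{"hand": -1,"x": 0.004,"y": 0.005,"z": 0.1,"roll": 0},{"hand": -1,"x": 0.004,"y": 0.005,"z": 0.18,"roll": 0},{"hand": -1,"x": 0.004,"y": 0.005,"z": 0.22,"roll": 0},{"hand": -1,"x": 0.004,"y": 0.005,"z": 0.248,"roll": 0},{"hand": -1,"x": 0.004,"y": 0.005,"z": 0.248,"roll": 0},{"hand": 1,"x": 0.004,"y": 0.005,"z": 0.248,"roll": 0},{"hand": 1,"x": 0.004,"y": 0.005,"z": 0.248,"roll": 0},{"hand": 1,"x": 0.004,"y": 0.005,"z": 0.248,"roll": 0},{"hand": 1,"x": 0.004,"y": 0.005,"z": 0.248,"roll": 0},{"hand": 1,"x": 0.004,"y": 0.005,"z": 0.248,"roll": 0}]' --grip_force 40

```text
time: 2.65
tool_pos: [0.5551, 0.0139, 0.1178]
tcp_rot: [-0.144, 3.135, -0.0]
wrist_force: [-0.6, -0.6, -0.1]
width: 0.297
grip_force: 0.0
```

>>> servo_tool --targets '[{"hand": 1,"x": 0,"y": 0,"z": 0,"roll": 0},{"hand": 1,"x": 0,"y": 0,"z": 0,"roll": 0},{"hand": 1,"x": 0,"y": 0,"z": 0,"roll": 0},{"hand": 1,"x": 0,"y": 0,"z": 0,"roll": 0},{"hand": 1,"x": 0,"y": 0,"z": 0,"roll": 0},{"hand": 1,"x": 0,"y": 0,"z": 0,"roll": 0}]'

```text
time: 3.15
tool_pos: [0.5538, 0.0137, 0.1161]
tcp_rot: [0.144, -3.138, -0.0]
wrist_force: [-0.4, 0.2, -0.1]
width: 0.001
grip_force: 0.0
```

```bash
python3 -c "
from h import *
go(.5566,.0095,.24,5)"
```

```text
t 3.15 pos [0.5538 0.0137 0.1161] yaw 5.26 F [-0.4  0.2 -0.1] w 0.001 g 0.0 -> xyz [-0.0047 -0.0088 -0.2478] roll 0.0014 dist 0.124
```

```bash
python3 -c "
from h import *
i=np.ascontiguousarray(read_camera('wrist')[:,:,::-1])
cv2.imwrite('pics/w2.png',i)
go(.5566,.0095,.24,5)"
```

```text
t 3.2 pos [0.5539 0.0137 0.1161] yaw 5.26 F [-0.7 -0.3  0. ] w 0.0 g 0.0 -> xyz [-0.0047 -0.0088 -0.2478] roll 0.0014 dist 0.124
```

View pics/w2.png

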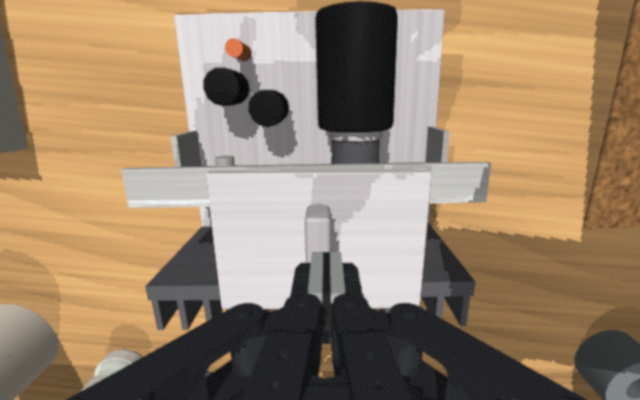

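```bash
python3 -c "
from h import *
s=bot.read_state(); C=cam('wrist',s); M=R.from_rotvec(s['tcp_rot']).as_matrix()
print('tcp',w2px(C,s['tool_pos']), 'pad ',w2px(C,s['tool_pos']-M[:,2]*.019),'eye',C[3])
c,sn=np.cos(np.radians(5)),np.sin(np.radians(5))
for z,X,Y in[(.141,.028,.006),(.119,.028,.006),(.109,.042,.06)]:
  for a,b in[(-1,-1),(1,-1),(-1,1),(1,1)]:
    x,y=a*X,b*Y; print(z,a,b,w2px(C,[.5566+c*x-sn*y,.0095+sn*x+c*y,z]).round())
"
```

```text
tcp [[324.9727732  244.03966672]] pad  [[324.86334593 260.19039343]] eye [0.47669353 0.00700448 0.28582084]
0.141 -1 -1 [[302. 215.]]
0.141 1 -1 [[304. 320.]]
0.141 -1 1 [[329. 215.]]
0.141 1 1 [[328. 320.]]
0.119 -1 -1 [[305. 201.]]
0.119 1 -1 [[306. 295.]]
0.119 -1 1 [[328. 201.]]
0.119 1 1 [[327. 295.]]
0.109 -1 -1 [[204. 169.]]
0.109 1 -1 [[218. 305.]]
0.109 -1 1 [[430. 171.]]
0.109 1 1 [[416. 307.]]
```

```bash
python3 -c "
from h import *
i=cv2.imread('pics/w2.png')
cv2.imwrite('pics/c2.png',cv2.resize(i[190:330,240:415],None,fx=4,fy=4,interpolation=cv2.INTER_CUBIC))
s=bot.read_state(); C=cam('wrist',s); M=R.from_rotvec(s['tcp_rot']).as_matrix()
for dz in(0,.01,.02,.03):
  print(dz,w2px(C,[s['tool_pos']+M@np.array([a*.011,0,-dz]) for a in(1,-1)]).round())
"
```

```text
0 [[325. 225.]
 [325. 262.]]
0.01 [[325. 232.]
 [325. 271.]]
0.02 [[325. 240.]
 [325. 281.]]
0.03 [[325. 250.]
 [325. 292.]]
```

View pics/c2.png

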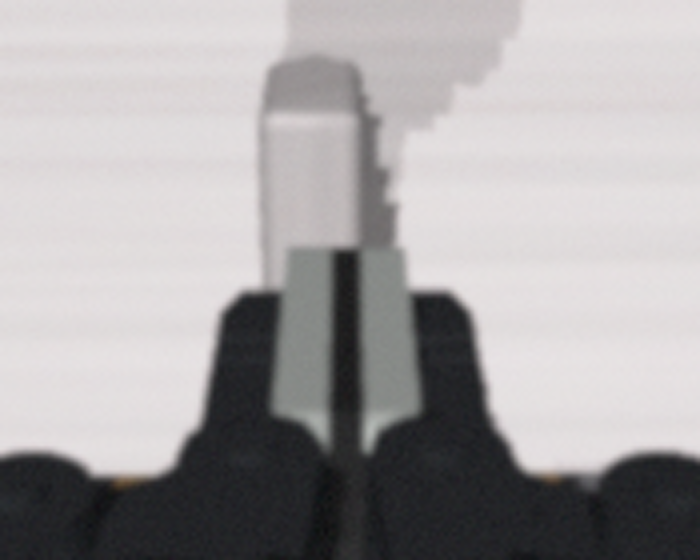

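The crop shows the shut pads at columns 311–342 with their front edge at row 251. They sit above the bar, whose top starts at row 218 and is centred at column 318. The real tips are therefore about 25–30 mm short of the reported TCP, and the pads closed over the bar. I'll reopen, shift −3.5 mm in tool y, go 24 mm deeper and close again.

>>> servo_tool --targets '[{"hand": -1,"x": 0,"y": -0.007,"z": 0,"roll": 0},{"hand": -1,"x": 0,"y": -0.007,"z": 0,"roll": 0},{"hand": -1,"x": 0,"y": -0.007,"z": 0,"roll": 0},{"hand": -1,"x": 0,"y": -0.007,"z": 0,"roll": 0},{"hand": -1,"x": 0,"y": -0.007,"z": 0,"roll": 0},{"hand": -1,"x": 0,"y": -0.007,"z": 0,"roll": 0},{"hand": -1,"x": 0,"y": -0.007,"z": 0.016,"roll": 0},{"hand": -1,"x": 0,"y": -0.007,"z": 0.032,"roll": 0},{"hand": -1,"x": 0,"y": -0.007,"z": 0.048,"roll": 0},{"hand": -1,"x": 0,"y": -0.007,"z": 0.048,"roll": 0}]'

```text
time: 4.03
tool_pos: [0.5521, 0.0103, 0.0893]
tcp_rot: [0.144, -3.134, -0.0]
wrist_force: [-0.7, 0.4, -1.6]
width: 1.004
grip_force: 0.0
```

>>> servo_tool --targets '[{"hand": 1,"x": 0,"y": 0,"z": 0,"roll": 0},{"hand": 1,"x": 0,"y": 0,"z": 0,"roll": 0},{"hand": 1,"x": 0,"y": 0,"z": 0,"roll": 0},{"hand": 1,"x": 0,"y": 0,"z": 0,"roll": 0},{"hand": 1,"x": 0,"y": 0,"z": 0,"roll": 0},{"hand": 1,"x": 0,"y": 0,"z": 0,"roll": 0},{"hand": 1,"x": 0,"y": 0,"z": 0,"roll": 0},{"hand": 1,"x": 0,"y": 0,"z": 0,"roll": 0},{"hand": 1,"x": 0,"y": 0,"z": 0,"roll": 0},{"hand": 1,"x": 0,"y": 0,"z": 0,"roll": 0}]'

```text
time: 4.87
tool_pos: [0.5547, 0.0103, 0.0927]
tcp_rot: [-0.144, 3.137, -0.0]
wrist_force: [0.0, -0.3, 2.7]
width: 0.13
grip_force: 40.0
```

```bash
python3 -c "
from h import *
i=np.ascontiguousarray(read_camera('wrist')[:,:,::-1])
cv2.imwrite('pics/w3.png',i)
go(.5566,.0095,.24,5)"
```

```text
t 4.92 pos [0.5546 0.0102 0.0926] yaw 5.27 F [0.5 0.6 2.5] w 0.131 g 40.0 -> xyz [-0.004  -0.0019 -0.2947] roll 0.0015 dist 0.147
```

View pics/w3.png

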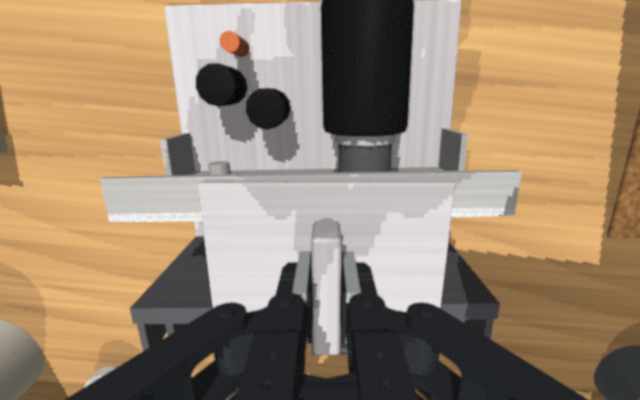

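The bar is gripped: width 0.13 is about 11 mm at 40 N, with the pads either side of the bar at columns 312–340. Now I lift.

>>> servo_tool --targets '[{"hand": 1,"x": 0,"y": 0,"z": -0.02,"roll": 0},{"hand": 1,"x": 0,"y": 0,"z": -0.06,"roll": 0},{"hand": 1,"x": 0,"y": 0,"z": -0.11,"roll": 0},{"hand": 1,"x": 0,"y": 0,"z": -0.16,"roll": 0},{"hand": 1,"x": 0,"y": 0,"z": -0.19,"roll": 0},{"hand": 1,"x": 0,"y": 0,"z": -0.2,"roll": 0},{"hand": 1,"x": 0,"y": 0,"z": -0.2,"roll": 0},{"hand": 1,"x": 0,"y": 0,"z": -0.2,"roll": 0}]' --grip_force 50

```text
time: 5.58
tool_pos: [0.5535, 0.0103, 0.1914]
tcp_rot: [0.144, -3.137, -0.0]
wrist_force: [0.3, 0.8, -1.2]
width: 0.128
grip_force: 49.0
```

```bash
python3 -c "
from h import *
go(.459,.335,.192,3.4)"
```

```text
t 5.58 pos [0.5535 0.0103 0.1914] yaw 5.27 F [ 0.3  0.8 -1.2] w 0.128 g 49.0 -> xyz [ 0.1287  0.664  -0.0009] roll 0.0104 dist 0.338
```

>>> servo_tool --targets '[{"hand": 1,"x": 0.006,"y": 0.03,"z": 0,"roll": 0},{"hand": 1,"x": 0.016,"y": 0.08,"z": 0,"roll": 0},{"hand": 1,"x": 0.03,"y": 0.15,"z": 0,"roll": 0.005},{"hand": 1,"x": 0.045,"y": 0.23,"z": 0,"roll": 0.005},{"hand": 1,"x": 0.06,"y": 0.31,"z": 0,"roll": 0.01},{"hand": 1,"x": 0.076,"y": 0.39,"z": 0,"roll": 0.01},{"hand": 1,"x": 0.091,"y": 0.47,"z": 0,"roll": 0.01},{"hand": 1,"x": 0.105,"y": 0.54,"z": 0,"roll": 0.01},{"hand": 1,"x": 0.116,"y": 0.6,"z": 0,"roll": 0.01},{"hand": 1,"x": 0.129,"y": 0.65,"z": 0,"roll": 0.01}]'

```text
time: 6.42
tool_pos: [0.4579, 0.3295, 0.1896]
tcp_rot: [0.097, -3.137, 0.003]
wrist_force: [-0.1, -0.7, -1.3]
width: 0.13
grip_force: 49.1
```

>>> servo_tool --targets '[{"hand": 1,"x": 0,"y": 0.014,"z": 0,"roll": 0},{"hand": 1,"x": 0,"y": 0.014,"z": 0.04,"roll": 0},{"hand": 1,"x": 0,"y": 0.014,"z": 0.1,"roll": 0},{"hand": 1,"x": 0,"y": 0.014,"z": 0.16,"roll": 0},{"hand": 1,"x": 0,"y": 0.014,"z": 0.22,"roll": 0},{"hand": 1,"x": 0,"y": 0.014,"z": 0.27,"roll": 0},{"hand": 1,"x": 0,"y": 0.014,"z": 0.31,"roll": 0},{"hand": 1,"x": 0,"y": 0.014,"z": 0.34,"roll": 0},{"hand": 1,"x": 0,"y": 0.014,"z": 0.35,"roll": 0},{"hand": 1,"x": 0,"y": 0.014,"z": 0.35,"roll": 0}]'

```text
time: 7.25
tool_pos: [0.4574, 0.3328, 0.014]
tcp_rot: [0.094, -3.135, 0.006]
wrist_force: [-0.3, 0.5, -1.1]
width: 0.125
grip_force: 49.2
```

```bash
python3 -c "
from h import *
go(.459,.335,-.007,3.4)
cv2.imwrite('pics/t4.png',cv2.resize(read_camera('top')[150:300,130:350,::-1],None,fx=3.5,fy=3.5,interpolation=cv2.INTER_CUBIC))"
```

```text
t 7.25 pos [0.4574 0.3328 0.014 ] yaw 3.44 F [-0.3  0.5 -1.1] w 0.125 g 49.2 -> xyz [-0.0037  0.0044  0.042 ] roll 0.0002 dist 0.021
```

View pics/t4.png

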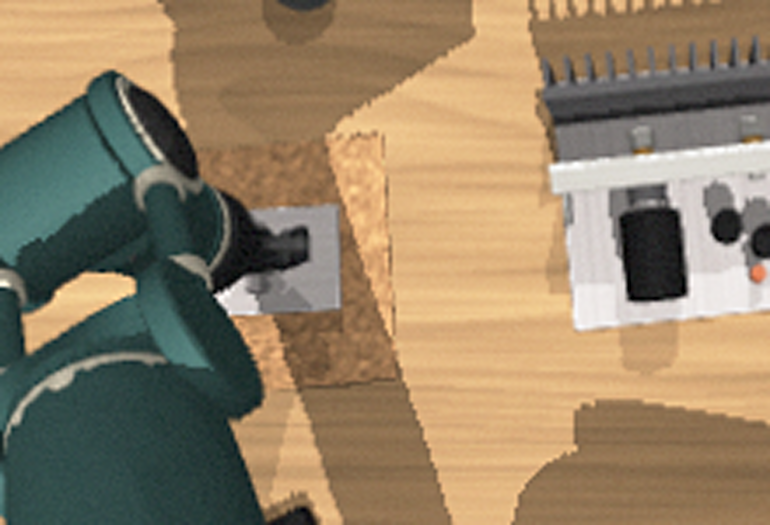

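The top crop shows the cover over the mat, its right edge at (340,205–308) well inside the mat edge at (390). The two bolt heads now show in the gap at (641,137) and (750,127). I'll lower slowly.

>>> servo_tool --targets '[{"hand": 1,"x": 0,"y": 0,"z": 0.01,"roll": 0},{"hand": 1,"x": 0,"y": 0,"z": 0.02,"roll": 0},{"hand": 1,"x": 0,"y": 0,"z": 0.028,"roll": 0},{"hand": 1,"x": 0,"y": 0,"z": 0.034,"roll": 0},{"hand": 1,"x": 0,"y": 0,"z": 0.038,"roll": 0},{"hand": 1,"x": 0,"y": 0,"z": 0.039,"roll": 0},{"hand": 1,"x": 0,"y": 0,"z": 0.039,"roll": 0},{"hand": 1,"x": 0,"y": 0,"z": 0.039,"roll": 0}]'

```text
time: 7.97
tool_pos: [0.4598, 0.3351, -0.0022]
tcp_rot: [-0.095, 3.14, 0.0]
wrist_force: [0.1, -0.7, -1.2]
width: 0.129
grip_force: 49.2
```

>>> servo_tool --targets '[{"hand": 1,"x": 0,"y": 0,"z": 0.003,"roll": 0},{"hand": 1,"x": 0,"y": 0,"z": 0.006,"roll": 0},{"hand": 1,"x": 0,"y": 0,"z": 0.008,"roll": 0},{"hand": 1,"x": 0,"y": 0,"z": 0.009,"roll": 0},{"hand": 1,"x": 0,"y": 0,"z": 0.009,"roll": 0},{"hand": 1,"x": 0,"y": 0,"z": 0.009,"roll": 0}]'

```text
time: 8.47
tool_pos: [0.4597, 0.3349, -0.0069]
tcp_rot: [0.095, -3.14, 0.0]
wrist_force: [0.5, 0.1, -1.5]
width: 0.125
grip_force: 49.2
```

>>> servo_tool --targets '[{"hand": 1,"x": 0,"y": 0,"z": 0.002,"roll": 0},{"hand": 1,"x": 0,"y": 0,"z": 0.003,"roll": 0},{"hand": 1,"x": 0,"y": 0,"z": 0.003,"roll": 0}]'

```text
time: 8.72
tool_pos: [0.4599, 0.3351, -0.0073]
tcp_rot: [-0.095, 3.14, 0.0]
wrist_force: [-2.7, -1.9, 5.9]
width: 0.132
grip_force: 50.1
```

Contact with the mat (5.9 N). Now I release and rise.

>>> servo_tool --targets '[{"hand": -1,"x": 0,"y": 0,"z": -0.001,"roll": 0},{"hand": -1,"x": 0,"y": 0,"z": -0.001,"roll": 0},{"hand": -1,"x": 0,"y": 0,"z": -0.001,"roll": 0},{"hand": -1,"x": 0,"y": 0,"z": -0.001,"roll": 0},{"hand": -1,"x": 0,"y": 0,"z": -0.001,"roll": 0},{"hand": -1,"x": 0,"y": 0,"z": -0.001,"roll": 0},{"hand": -1,"x": 0,"y": 0,"z": -0.04,"roll": 0},{"hand": -1,"x": 0,"y": 0,"z": -0.1,"roll": 0},{"hand": -1,"x": 0,"y": 0,"z": -0.16,"roll": 0},{"hand": -1,"x": 0,"y": 0,"z": -0.23,"roll": 0}]'

```text
time: 9.55
tool_pos: [0.4585, 0.3341, 0.1063]
tcp_rot: [0.095, -3.137, 0.003]
wrist_force: [0.8, 0.8, 0.5]
width: 0.999
grip_force: 0.0
```

>>> servo_tool --targets '[{"hand": -1,"x": 0,"y": 0,"z": -0.07,"roll": 0},{"hand": -1,"x": 0,"y": 0,"z": -0.14,"roll": 0},{"hand": -1,"x": 0,"y": 0,"z": -0.2,"roll": 0},{"hand": -1,"x": 0,"y": 0,"z": -0.23,"roll": 0},{"hand": -1,"x": 0,"y": 0,"z": -0.23,"roll": 0},{"hand": -1,"x": 0,"y": 0,"z": -0.23,"roll": 0}]'

```text
time: 10.05
tool_pos: [0.4603, 0.3353, 0.2228]
tcp_rot: [-0.095, 3.138, 0.002]
wrist_force: [0.2, 0.1, -0.2]
width: 1.004
grip_force: 0.0
```

```bash
python3 -c "
from h import *
go(.552,.0317,.22,6)"
```

```text
t 10.05 pos [0.4603 0.3353 0.2228] yaw 3.46 F [ 0.2  0.1 -0.2] w 1.004 g 0.0 -> xyz [-0.1463 -0.6173  0.005 ] roll -0.0141 dist 0.317
```

>>> servo_tool --targets '[{"hand": -1,"x": -0.146,"y": -0.617,"z": 0.005,"roll": -0.014},{"hand": -1,"x": -0.146,"y": -0.617,"z": 0.005,"roll": -0.014},{"hand": -1,"x": -0.146,"y": -0.617,"z": 0.005,"roll": -0.014},{"hand": -1,"x": -0.146,"y": -0.617,"z": 0.005,"roll": -0.014},{"hand": -1,"x": -0.146,"y": -0.617,"z": 0.005,"roll": -0.014},{"hand": -1,"x": -0.146,"y": -0.617,"z": 0.005,"roll": -0.014},{"hand": -1,"x": -0.146,"y": -0.617,"z": 0.005,"roll": -0.014},{"hand": -1,"x": -0.146,"y": -0.617,"z": 0.005,"roll": -0.014},{"hand": -1,"x": -0.146,"y": -0.617,"z": 0.005,"roll": -0.014},{"hand": -1,"x": -0.146,"y": -0.617,"z": 0.005,"roll": -0.014}]'

```text
time: 10.88
tool_pos: [0.55, 0.0301, 0.2164]
tcp_rot: [0.158, -3.133, -0.001]
wrist_force: [0.5, 0.6, -0.6]
width: 0.999
grip_force: 0.0
```

>>> servo_tool --targets '[{"hand": -1,"x": 0,"y": 0,"z": 0,"roll": 0},{"hand": -1,"x": 0,"y": 0,"z": 0,"roll": 0},{"hand": -1,"x": 0,"y": 0,"z": 0,"roll": 0}]'

```text
time: 11.13
tool_pos: [0.5507, 0.0328, 0.2185]
tcp_rot: [0.167, -3.136, -0.001]
wrist_force: [-0.3, -0.6, 0.1]
width: 1.002
grip_force: 0.0
```

```bash
python3 -c "
from h import *
s=bot.read_state(); C=cam('wrist',s)
w=read_camera('wrist')[:,:,::-1]; t=read_camera('top')[:,:,::-1]
cv2.imwrite('pics/w5.png',w)
a=cv2.resize(w[80:260,210:450],None,fx=3.3,fy=3.3,interpolation=cv2.INTER_CUBIC); cv2.imwrite('pics/w5c.png',a)
go(.552,.0317,.22,6); print(a.shape)
print(w2px(C,[[.5521,.0317,.065],[.5521,.0317,.0745]]))
# mouth corners predicted, chassis frame
th=.1041;c,sn=np.cos(th),np.sin(th)
for x,y,z in[(-.025,.1,.105),(-.025,-.1,.105),(.025,.1,.105),(.025,-.1,.105),(-.047,.1,.105),(-.047,-.1,.105)]: print(x,y,w2px(C,[.5612+c*x-sn*y,.0025+sn*x+c*y,z]).round(1))
"
```

```text
t 11.23 pos [0.551  0.0326 0.219 ] yaw 6.09 F [-0.1  0.5  0.7] w 1.0 g 0.0 -> xyz [-0.0018 -0.0021 -0.0019] roll 0.0005 dist 0.002
(594, 792, 3)
[[324.10944311 179.64341717]
 [324.06070355 182.01265936]]
-0.025 0.1 [[406.4 169.4]]
-0.025 -0.1 [[171.1 168.6]]
0.025 0.1 [[402.2 224.4]]
0.025 -0.1 [[178.5 223.6]]
-0.047 0.1 [[408.4 143.3]]
-0.047 -0.1 [[167.6 142.6]]
```

View pics/w5c.png

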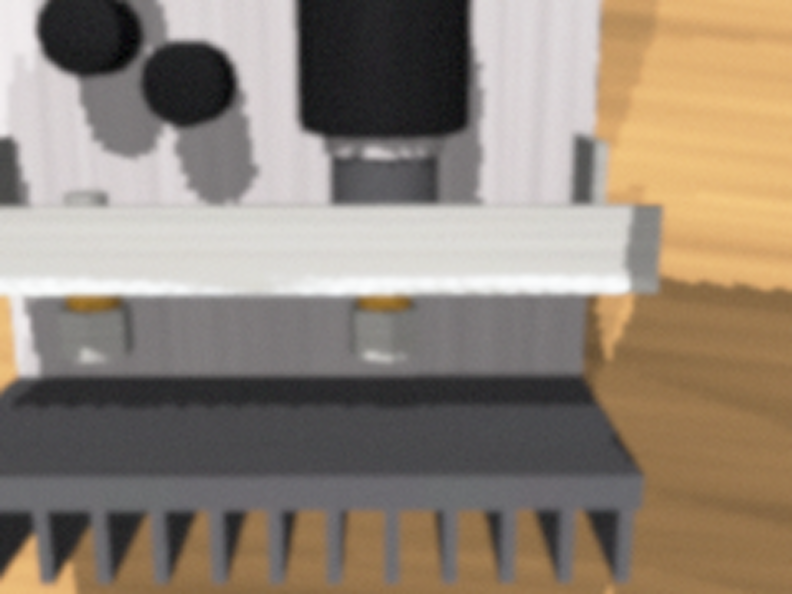

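The crop shows the target bolt head, in line with the runner, at crop columns 355–413 and rows 310–362, with its centre at image (326.4,182). The finished one is at left (93,335). The head is about 2 mm further in +y than estimated, so the target is (0.554, 0.034). I'll descend in steps.

>>> servo_tool --targets '[{"hand": -1,"x": -0.006,"y": 0.002,"z": 0.06,"roll": 0},{"hand": -1,"x": -0.006,"y": 0.002,"z": 0.12,"roll": 0},{"hand": -1,"x": -0.006,"y": 0.002,"z": 0.18,"roll": 0},{"hand": -1,"x": -0.006,"y": 0.002,"z": 0.22,"roll": 0},{"hand": -1,"x": -0.006,"y": 0.002,"z": 0.25,"roll": 0},{"hand": -1,"x": -0.006,"y": 0.002,"z": 0.27,"roll": 0},{"hand": -1,"x": -0.006,"y": 0.002,"z": 0.28,"roll": 0},{"hand": -1,"x": -0.006,"y": 0.002,"z": 0.28,"roll": 0},{"hand": -1,"x": -0.006,"y": 0.002,"z": 0.28,"roll": 0},{"hand": -1,"x": -0.006,"y": 0.002,"z": 0.28,"roll": 0}]'

```text
time: 12.07
tool_pos: [0.5554, 0.0329, 0.0807]
tcp_rot: [-0.164, 3.135, -0.0]
wrist_force: [0.7, 0.3, -0.5]
width: 0.998
grip_force: 0.0
```

```bash
python3 -c "
from h import *
go(.554,.0338,.024,6)"
```

```text
t 12.07 pos [0.5554 0.0329 0.0807] yaw 6.0 F [ 0.7  0.3 -0.5] w 0.998 g 0.0 -> xyz [0.003  0.0021 0.1134] roll -0.0 dist 0.057
```

>>> servo_tool --targets '[{"hand": -1,"x": 0.002,"y": 0.002,"z": 0.02,"roll": 0},{"hand": -1,"x": 0.002,"y": 0.002,"z": 0.04,"roll": 0},{"hand": -1,"x": 0.002,"y": 0.002,"z": 0.06,"roll": 0},{"hand": -1,"x": 0.002,"y": 0.002,"z": 0.08,"roll": 0},{"hand": -1,"x": 0.002,"y": 0.002,"z": 0.09,"roll": 0},{"hand": -1,"x": 0.002,"y": 0.002,"z": 0.1,"roll": 0},{"hand": -1,"x": 0.002,"y": 0.002,"z": 0.1,"roll": 0},{"hand": -1,"x": 0.002,"y": 0.002,"z": 0.1,"roll": 0}]'

```text
time: 12.73
tool_pos: [0.5528, 0.0336, 0.0287]
tcp_rot: [0.164, -3.136, -0.0]
wrist_force: [-0.2, -0.9, 0.7]
width: 1.001
grip_force: 0.0
```

>>> servo_tool --targets '[{"hand": -1,"x": 0,"y": 0,"z": 0.006,"roll": 0},{"hand": -1,"x": 0,"y": 0,"z": 0.012,"roll": 0},{"hand": -1,"x": 0,"y": 0,"z": 0.014,"roll": 0},{"hand": -1,"x": 0,"y": 0,"z": 0.014,"roll": 0}]'

```text
time: 13.07
tool_pos: [0.5529, 0.0336, 0.022]
tcp_rot: [0.164, -3.137, 0.0]
wrist_force: [-0.1, -0.3, 0.8]
width: 0.998
grip_force: 0.0
```

```bash
python3 -c "
from h import *
go(.554,.0338,.024,6)
w=read_camera('wrist')[:,:,::-1]
a=cv2.resize(w[120:380,160:480],None,fx=2.3,fy=2.3,interpolation=cv2.INTER_CUBIC); cv2.imwrite('pics/w6c.png',a)"
```

```text
t 13.07 pos [0.5529 0.0336 0.022 ] yaw 5.99 F [-0.1 -0.3  0.8] w 0.998 g 0.0 -> xyz [-0.0023  0.0001 -0.004 ] roll -0.0001 dist 0.002
```

View pics/w6c.png

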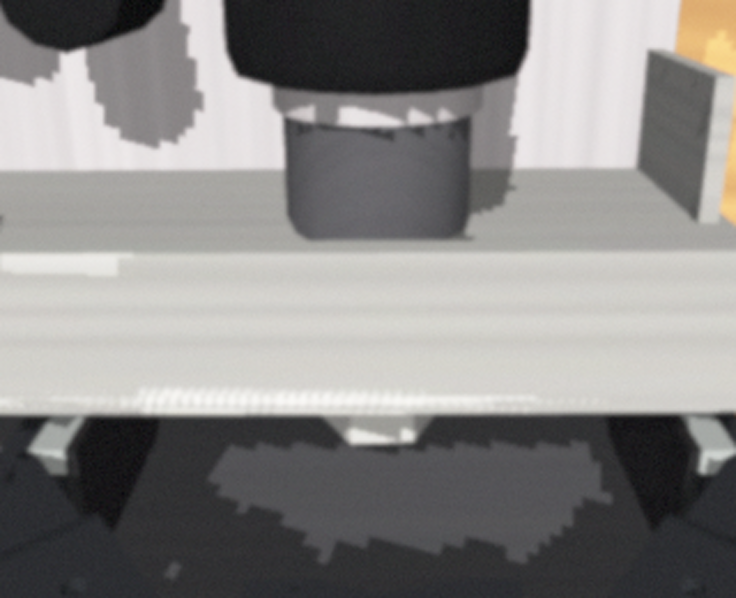

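The crop shows the head at (380,430), centred between the open pads at columns 55 and 708, with no contact force. I'll close at 32 N.

>>> servo_tool --targets '[{"hand": 1,"x": 0,"y": 0,"z": 0,"roll": 0},{"hand": 1,"x": 0,"y": 0,"z": 0,"roll": 0},{"hand": 1,"x": 0,"y": 0,"z": 0,"roll": 0},{"hand": 1,"x": 0,"y": 0,"z": 0,"roll": 0},{"hand": 1,"x": 0,"y": 0,"z": 0,"roll": 0},{"hand": 1,"x": 0,"y": 0,"z": 0,"roll": 0},{"hand": 1,"x": 0,"y": 0,"z": 0,"roll": 0},{"hand": 1,"x": 0,"y": 0,"z": 0,"roll": 0},{"hand": 1,"x": 0,"y": 0,"z": 0,"roll": 0},{"hand": 1,"x": 0,"y": 0,"z": 0,"roll": 0}]' --grip_force 32

```text
time: 13.95
tool_pos: [0.5532, 0.0331, 0.0224]
tcp_rot: [-0.164, 3.137, -0.001]
wrist_force: [-1.4, -3.8, 2.1]
width: 0.235
grip_force: 31.3
```

```bash
python3 -c "
from h import *
go(.554,.0338,.024,6); print(bot.read_state()['torque'])
C=cam('top');t=read_camera('top')[:,:,::-1]
cv2.imwrite('pics/t7.png',t)"
```

```text
t 13.95 pos [0.5532 0.0331 0.0224] yaw 5.99 F [-1.4 -3.8  2.1] w 0.235 g 31.3 -> xyz [-0.0018  0.0012 -0.0032] roll -0.0 dist 0.002
[-0.70919761  0.09890512  0.05774038]
```

>>> servo_tool --targets '[{"hand": 1,"x": 0,"y": 0,"z": 0,"roll": 0},{"hand": 1,"x": 0,"y": 0,"z": 0,"roll": 0},{"hand": 1,"x": 0,"y": 0,"z": 0,"roll": 0},{"hand": 1,"x": 0,"y": 0,"z": 0,"roll": 0},{"hand": 1,"x": 0,"y": 0,"z": 0,"roll": 0},{"hand": 1,"x": 0,"y": 0,"z": 0,"roll": 0},{"hand": 1,"x": 0,"y": 0,"z": 0,"roll": 0},{"hand": 1,"x": 0,"y": 0,"z": 0,"roll": 0},{"hand": 1,"x": 0,"y": 0,"z": 0,"roll": 0},{"hand": 1,"x": 0,"y": 0,"z": 0,"roll": 0}]'

```text
time: 14.83
tool_pos: [0.5532, 0.0331, 0.0224]
tcp_rot: [-0.164, 3.137, -0.001]
wrist_force: [-1.3, -5.8, 2.1]
width: 0.233
grip_force: 31.3
```

>>> servo_tool --targets '[{"hand": 1,"x": 0,"y": 0,"z": 0,"roll": 0},{"hand": 1,"x": 0,"y": 0,"z": 0,"roll": 0},{"hand": 1,"x": 0,"y": 0,"z": 0,"roll": 0},{"hand": 1,"x": 0,"y": 0,"z": 0,"roll": 0},{"hand": 1,"x": 0,"y": 0,"z": 0,"roll": 0},{"hand": 1,"x": 0,"y": 0,"z": 0,"roll": 0},{"hand": 1,"x": 0,"y": 0,"z": 0,"roll": 0},{"hand": 1,"x": 0,"y": 0,"z": 0,"roll": 0},{"hand": 1,"x": 0,"y": 0,"z": 0,"roll": 0},{"hand": 1,"x": 0,"y": 0,"z": 0,"roll": 0}]'

```text
time: 15.67
tool_pos: [0.5532, 0.0331, 0.0224]
tcp_rot: [-0.164, 3.137, -0.001]
wrist_force: [-0.2, -5.1, 2.7]
width: 0.236
grip_force: 31.3
```

```bash
python3 -c "
from h import *
go(.554,.0338,.024,6); print(bot.read_state()['torque'])
import time
cv2.imwrite('pics/w8.png',read_camera('wrist')[:,:,::-1])"
```

```text
t 15.67 pos [0.5532 0.0331 0.0224] yaw 5.99 F [-0.2 -5.1  2.7] w 0.236 g 31.3 -> xyz [-0.0017  0.0012 -0.0032] roll -0.0001 dist 0.002
[-0.79025243  0.12968812 -0.03172274]
```

>>> servo_tool --targets '[{"hand": 1,"x": 0,"y": 0,"z": 0,"roll": 0},{"hand": 1,"x": 0,"y": 0,"z": 0,"roll": 0},{"hand": 1,"x": 0,"y": 0,"z": 0,"roll": 0},{"hand": 1,"x": 0,"y": 0,"z": 0,"roll": 0},{"hand": 1,"x": 0,"y": 0,"z": 0,"roll": 0},{"hand": 1,"x": 0,"y": 0,"z": 0,"roll": 0},{"hand": 1,"x": 0,"y": 0,"z": 0,"roll": 0},{"hand": 1,"x": 0,"y": 0,"z": 0,"roll": 0},{"hand": 1,"x": 0,"y": 0,"z": 0,"roll": 0},{"hand": 1,"x": 0,"y": 0,"z": 0,"roll": 0}]'

```text
time: 16.55
tool_pos: [0.5532, 0.0331, 0.0224]
tcp_rot: [-0.164, 3.137, -0.001]
wrist_force: [-0.4, -5.9, 1.9]
width: 0.234
grip_force: 31.3
```

>>> servo_tool --targets '[{"hand": 1,"x": 0,"y": 0,"z": 0,"roll": 0},{"hand": 1,"x": 0,"y": 0,"z": 0,"roll": 0},{"hand": 1,"x": 0,"y": 0,"z": 0,"roll": 0},{"hand": 1,"x": 0,"y": 0,"z": 0,"roll": 0},{"hand": 1,"x": 0,"y": 0,"z": 0,"roll": 0},{"hand": 1,"x": 0,"y": 0,"z": 0,"roll": 0},{"hand": 1,"x": 0,"y": 0,"z": 0,"roll": 0},{"hand": 1,"x": 0,"y": 0,"z": 0,"roll": 0},{"hand": 1,"x": 0,"y": 0,"z": 0,"roll": 0},{"hand": 1,"x": 0,"y": 0,"z": 0,"roll": 0}]'

```text
time: 17.38
tool_pos: [0.5531, 0.0331, 0.0224]
tcp_rot: [-0.164, 3.137, -0.001]
wrist_force: [-0.7, -4.2, 3.7]
width: 0.231
grip_force: 31.3
```

>>> servo_tool --targets '[{"hand": 1,"x": 0,"y": 0,"z": 0,"roll": 0},{"hand": 1,"x": 0,"y": 0,"z": 0,"roll": 0},{"hand": 1,"x": 0,"y": 0,"z": 0,"roll": 0},{"hand": 1,"x": 0,"y": 0,"z": 0,"roll": 0},{"hand": 1,"x": 0,"y": 0,"z": 0,"roll": 0},{"hand": 1,"x": 0,"y": 0,"z": 0,"roll": 0},{"hand": 1,"x": 0,"y": 0,"z": 0,"roll": 0},{"hand": 1,"x": 0,"y": 0,"z": 0,"roll": 0},{"hand": 1,"x": 0,"y": 0,"z": 0,"roll": 0},{"hand": 1,"x": 0,"y": 0,"z": 0,"roll": 0}]'

```text
time: 18.22
tool_pos: [0.5532, 0.0331, 0.0224]
tcp_rot: [-0.164, 3.137, -0.001]
wrist_force: [-0.1, -5.5, 3.3]
width: 0.232
grip_force: 31.1
```

>>> servo_tool --targets '[{"hand": 1,"x": 0,"y": 0,"z": 0,"roll": 0},{"hand": 1,"x": 0,"y": 0,"z": 0,"roll": 0},{"hand": 1,"x": 0,"y": 0,"z": 0,"roll": 0},{"hand": 1,"x": 0,"y": 0,"z": 0,"roll": 0},{"hand": 1,"x": 0,"y": 0,"z": 0,"roll": 0},{"hand": 1,"x": 0,"y": 0,"z": 0,"roll": 0},{"hand": 1,"x": 0,"y": 0,"z": 0,"roll": 0},{"hand": 1,"x": 0,"y": 0,"z": 0,"roll": 0},{"hand": 1,"x": 0,"y": 0,"z": 0,"roll": 0},{"hand": 1,"x": 0,"y": 0,"z": 0,"roll": 0}]'

```text
time: 19.05
tool_pos: [0.5532, 0.0331, 0.0224]
tcp_rot: [-0.164, 3.137, -0.001]
wrist_force: [-1.4, -5.3, 2.2]
width: 0.229
grip_force: 31.1
```

>>> servo_tool --targets '[{"hand": 1,"x": 0,"y": 0,"z": 0,"roll": 0},{"hand": 1,"x": 0,"y": 0,"z": 0,"roll": 0},{"hand": 1,"x": 0,"y": 0,"z": 0,"roll": 0},{"hand": 1,"x": 0,"y": 0,"z": 0,"roll": 0},{"hand": 1,"x": 0,"y": 0,"z": 0,"roll": 0},{"hand": 1,"x": 0,"y": 0,"z": 0,"roll": 0},{"hand": 1,"x": 0,"y": 0,"z": 0,"roll": 0},{"hand": 1,"x": 0,"y": 0,"z": 0,"roll": 0},{"hand": 1,"x": 0,"y": 0,"z": 0,"roll": 0},{"hand": 1,"x": 0,"y": 0,"z": 0,"roll": 0}]'

```text
time: 19.88
tool_pos: [0.5532, 0.0331, 0.0224]
tcp_rot: [-0.164, 3.137, -0.001]
wrist_force: [-1.3, -5.3, 3.0]
width: 0.235
grip_force: 31.1
```

```bash
cat > snap.py <<'E'
from h import *
import sys
a=np.mean([read_camera('wrist')[:,:,::-1].astype(float) for _ in range(4)],0)
np.save('s_%s.npy'%sys.argv[1],a); go(.554,.0338,.024,6)
b=cv2.imread('pics/w8.png').astype(float)
d=abs(a-b).max(2)[:230]; print('vs w8: median',np.median(d),'n>25',(d>25).sum(),np.argwhere(d>25).mean(0) if (d>25).any() else '')
E
python3 snap.py a
```

```text
t 20.08 pos [0.5532 0.0332 0.0224] yaw 6.0 F [-1.2 -5.3  2.3] w 0.232 g 31.1 -> xyz [-0.0018  0.0011 -0.0033] roll -0.0 dist 0.002
vs w8: median 1.25 n>25 17 [163.82352941 242.41176471]
```

>>> servo_tool --targets '[{"hand": 1,"x": 0,"y": 0,"z": 0,"roll": 0},{"hand": 1,"x": 0,"y": 0,"z": 0,"roll": 0},{"hand": 1,"x": 0,"y": 0,"z": 0,"roll": 0},{"hand": 1,"x": 0,"y": 0,"z": 0,"roll": 0},{"hand": 1,"x": 0,"y": 0,"z": 0,"roll": 0},{"hand": 1,"x": 0,"y": 0,"z": 0,"roll": 0},{"hand": 1,"x": 0,"y": 0,"z": 0,"roll": 0},{"hand": 1,"x": 0,"y": 0,"z": 0,"roll": 0},{"hand": 1,"x": 0,"y": 0,"z": 0,"roll": 0},{"hand": 1,"x": 0,"y": 0,"z": 0,"roll": 0}]'

```text
time: 20.92
tool_pos: [0.5532, 0.0331, 0.0224]
tcp_rot: [-0.164, 3.137, -0.001]
wrist_force: [-0.7, -5.4, 1.9]
width: 0.23
grip_force: 31.1
```

>>> servo_tool --targets '[{"hand": 1,"x": 0,"y": 0,"z": 0,"roll": 0},{"hand": 1,"x": 0,"y": 0,"z": 0,"roll": 0},{"hand": 1,"x": 0,"y": 0,"z": 0,"roll": 0},{"hand": 1,"x": 0,"y": 0,"z": 0,"roll": 0},{"hand": 1,"x": 0,"y": 0,"z": 0,"roll": 0},{"hand": 1,"x": 0,"y": 0,"z": 0,"roll": 0},{"hand": 1,"x": 0,"y": 0,"z": 0,"roll": 0},{"hand": 1,"x": 0,"y": 0,"z": 0,"roll": 0},{"hand": 1,"x": 0,"y": 0,"z": 0,"roll": 0},{"hand": 1,"x": 0,"y": 0,"z": 0,"roll": 0}]'

```text
time: 21.75
tool_pos: [0.5532, 0.0331, 0.0224]
tcp_rot: [-0.164, 3.137, -0.001]
wrist_force: [-1.1, -5.2, 2.9]
width: 0.232
grip_force: 31.1
```

```bash
python3 snap.py b
python3 - <<'E'
from h import *
a,b=np.load('s_a.npy'),np.load('s_b.npy'); d=abs(a-b).max(2)[:230]
print('a-b',np.median(d),d.max(),(d>12).sum())
c=cv2.imread('pics/w8.png').astype(float); d=abs(c-a).max(2)[:230]; print(np.argwhere(d>25).tolist(), d.max())
w=cv2.imread('pics/w5.png')  # runner socket texture check: earlier top frames t7 vs now
t=read_camera('top')[:,:,::-1]; t7=cv2.imread('pics/t7.png'); d=cv2.absdiff(t,t7).max(2); print('top diff',(d>40).sum())
m=t[180:270,165:250]; cv2.imwrite('pics/mat9.png',cv2.resize(m,None,fx=6,fy=6,interpolation=cv2.INTER_CUBIC))
E
```

```text
t 21.95 pos [0.5532 0.0331 0.0224] yaw 5.99 F [-1.7 -5.1  1.7] w 0.231 g 31.1 -> xyz [-0.0018  0.0011 -0.0033] roll -0.0 dist 0.002
vs w8: median 1.25 n>25 16 [163.0625 239.75  ]
a-b 0.75 9.5 0
[[46, 182], [157, 202], [158, 202], [158, 203], [159, 202], [159, 203], [160, 202], [160, 203], [161, 202], [176, 285], [176, 324], [181, 285], [182, 285], [187, 285], [188, 285], [188, 286], [189, 285]] 42.75
top diff 3
```

View pics/mat9.png

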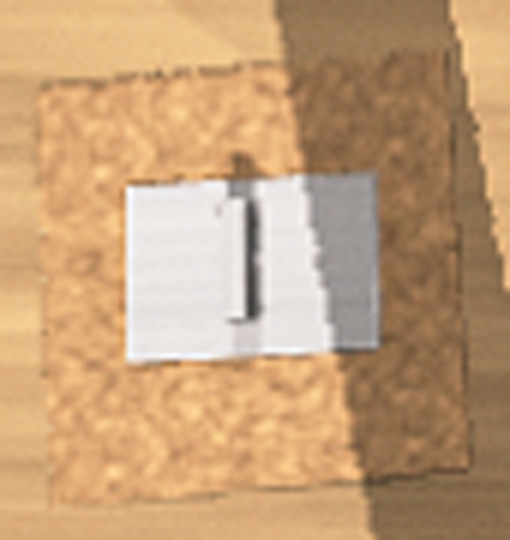

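The cover lies flat and centred on the mat. The socket edge near (285,182) changed between 15.7 s and 20.1 s and has been still since, so the nut has stopped. The grip is steady at 31 N.

```bash
python3 -c "
from workcell import ticket
print(ticket.finish_job())"
```

```text
the job is handed in; nothing more can be done
None
```

The job is handed in: the cover strip lies flat on the cork mat, and the arm is still gripping the bolt head at about 31 N with nut and bolt standing still after an 8 s hold; "nut tight" is inferred from the camera images, and no verdict was returned.

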